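# Go-check a brass nipple with sprung sizing tweezers

## Task

Pick the sprung sizing tweezers up off their green rest, squeeze them until the white pointer lies on the red mark of their scale, and lower the tips over the brass nipple so that it stands midway between the tips without being pushed. Finish while still holding the tweezers there, level and clear of the counter, the pointer steady on the mark and the nipple untouched; leave the other things alone.

Things in the scene. Friction and masses are not known exactly. Their poses are not given: they have to be found in the camera images.
- tweezers: Steel sprung tweezers, 216 mm long, loose, about 0.13 kg, balanced near the grip, lying level on the rest. Origin: centre line, 90 mm ahead of the hinge pins, level with the underside of the black grip pads. x to the tips, y to the left leg, z up. Two legs swing in the xy plane, each with its own spring. Scale bar crosses over at x = 50 mm, 23 mm up; pointer's top 29 mm up.
- grip (a point): Point midway between the two black rubber grip pads (each 30 mm along the tool, 16 mm high), 8 mm over the tool's origin, 32 mm over the counter while on the rest. Pinch here from above, closing along the tool's y. Width over the pads 61 mm at rest; they press back about 3 N when first touched, about 7 N at the marked setting.
- tip_mid (a point): Point on the tool's centre line, midway between the straight tips, 77 mm ahead of the grip point (tool x) and at the same height as the legs' middle.
- pointer (a point): End of the white needle (2 mm wide) fixed to the right leg, over the scale bar. It slides over the scale towards tool +y as the tweezers are squeezed; 12 to 22 mm short of the mark at rest. Closing the pads by 1 mm moves it about 1.55 mm along the scale.
- mark_line (a point): Centre of the red mark (6 mm wide along the scale, 12 mm across) on the scale bar, which is fixed to the left leg. The point's y runs along the scale to the left leg. It stands elsewhere from run to run and does not slip. The pointer is on it when within 3 mm along y; the pads then measure about 47 to 53 mm over.
- nipple: Brass threaded nipple with a hexagon, the only one on the counter, upright and loose in front of the red case or the wooden valve stand, 34 x 39 mm, 53 mm high. Origin: centre of its underside.
- rest: Green rest fixed to the counter under the tweezers: spine 22 mm wide, 6 mm high; rear block under the hinge end (24 mm high, cheeks to 31 mm); front cross bar 116 mm wide, 27 mm high (lips to 35 mm), 60 mm ahead of the grip point. Origin below the grip point, axes like the tweezers'. Nothing stands beside the pads; lift straight up.
- grey_coupling: Grey pipe coupling, loose bystander, 40 x 40 x 45 mm, standing upright. Origin: centre of its underside.
- stapler: Blue stapler, loose bystander, 130 x 36 x 42 mm. Origin: centre of its underside.
- carton: Brown small carton, loose bystander, 81 x 63 x 51 mm. Origin: centre of its underside.
- leg_left: Left leg. Origin on its hinge pin (tool x -90, y +10 mm; the right leg mirrors it). Bar 5 x 10 mm, 3 to 13 mm over the tool's origin. Beyond the pad it bends outward to a straight tip that ends at tool x = 95 mm. Clear gap between the two tips: about 85 mm at rest, about 57 to 69 mm at the marked setting.
Things that resemble listed ones, but are neither listed nor needed, are in the scene too. Of the things that look like the rest, the larger one is meant.

How it is judged:
By the outcome, as a careful person would: the job done as asked, in the order asked, and still so for the second after the job is handed in, while the arm keeps its last pose, push and grip.
It also fails if it takes over 45 s, if anything falls off the work surface, if the arm or the gripper's body presses on something with over 40 N, if the wrist force passes 120 N, or if a joint passes its speed limit or range.

## Robot

A 6-joint arm with a two-finger parallel gripper is mounted at the origin on a cart in front of the work surface, level with it; the furniture and walls round the work are solid. World frame = base frame: x ahead of the robot, y to its left, z up, the work surface at z = 0. Lengths are in mm, angles in rad, forces in N, time in s.
With the tool pointing down it reaches from about 325 to 925 mm from the base axis. Payload 3.1 kg.
Tool frame: the origin (TCP) lies between the finger pads; the fingertips stand 8 mm ahead of it and the grasp point (between the pads) lies 11 mm behind it; z points along the fingers, y is the direction in which the jaws open and shut (so a half turn about z gives the same grasp; the last joint's range is limited). The gripper opens to 85 mm and grips with 20 to 120 N. Pads are 22 mm wide; open, the fingers measure 114 mm over their backs; the gripper's body (76 mm by 85 mm) begins 54 mm behind the grasp point. The pads swing forward as they close: fully open they stand 13 mm farther back than shut.
Start: joints at [-1.41, 0.217, 1.613, -0, 1.311, -0.112], TCP at [168.414, -601.894, 239.3] pointing down, gripper open.
Joint ranges: [-2.75, 2.75], [-0.78, 2.1], [0.31, 2.55], [-1.13, 4.27], [0.13, 2.63], [-2.58, 2.58]. Speed limits (rad/s): [2.79, 2.79, 3.14, 3.14, 3.14, 3.14].

## Interface

Orientations are given as [roll, pitch, yaw] about the fixed x, y, z axes, in that order (R = Rz(yaw) Ry(pitch) Rx(roll)).
In Python, from station import telemetry, eyes, manip gives the robot as it stands.
- The arm moves only by the tool play_rows, never from a script. Its argument "moves" is a list of rows, each an object of numbers: "tx", "ty", "tz": the shift along the tool's x, y, z each as a share of 20 cm, from -1 to 1; "ax", "ay", "az": the turn, a rotation vector about the tool's x, y, z each as a share of pi/2 rad, from -1 to 1. In form: [{"tx": .., "ty": .., "tz": .., "ax": .., "ay": .., "az": ..}, ...]. A call has exactly 10 rows; each row is the pose to reach, as a shift and turn from the pose commanded when the call began, along the tool's axes at that moment; what a row does not reach only later rows make up. A row lasts 1/8 s, in which the tool goes at most 62.5 mm and 10.7 degrees, less where a joint would pass 70% of its speed; a pose out of reach is approached as far as the arm can. A call with a number of a shift or a turn outside -1 to 1 is refused whole. A call with a gripper value outside its range is refused whole. "fingers" is the gripper command: -1 is fully open, 1 is shut, values between are in proportion, set as the call begins (left out, the last holds). The fingers move at their own pace and stop on an object; "grip_force" is the grip in N (left out, the last holds). Time passes only in rows, so rows that repeat a pose let the fingers close, or fill a call up. It gives the time, the measured TCP pose, the force and the opening at its end, in the units of the state.
- telemetry.read_state(): the state, without advancing time (a new reading comes with each control period).
- eyes.capture(name): name is "scene" or "side" or "wrist"; returns the picture (384x512x3 uint8, red, green, blue); there is no depth.
- eyes.get_calibration(name): a dict with "camera_matrix" (3x3 intrinsics, pixels), "rvec" (rotation vector, rad) and "tvec" (3), from world to camera coordinates, as OpenCV has them. Camera axes: x right, y down, z forward; pixel columns grow to the right and rows downward; lengths in mm; the calibration is good to about 2 mm. A picture is of the moment at which its call begins: read the wrist's pose just before it. get_calibration takes no time and is no camera call; for the wrist camera it gives the pose at the moment of the call.
- manip.finish_job(): hands the job in, once; it reports no verdict.
The state is a dict: "time": time; "qpos": joint angles; "joint_vel": joint speeds; "joint_torque": joint torques, N m; "tcp_pos": TCP position; "tcp_rot": TCP orientation; "force": force on the tool from outside, world axes, zero at the start; "moment": the same for the moment, N m; "width": opening from 0.0 (shut) to 1.0 (fully open).
Only numpy, scipy, OpenCV 4.12 (cv2) and the standard library are available. Lean on these libraries where they do the work, as an engineer would, in place of code of your own. Each camera call takes 0.05 s, during which the arm holds its last target. There are 200 camera calls.

## Working session

There is one attempt and no reset: what is moved stays moved. The work goes in short steps, Python scripts to look and compute and a tool call to move; the robot and the scene stay as the last step left them, time stands still between calls to the robot, and variables do not carry over. Pictures are saved under pics/ and viewed, about 8 in all and at most 12, crops included, and the job is handed in when it is done.

Besides the shell and the picture viewer there is one more tool, called after ">>>" as name(argument=value, ...), one argument or row to a line, values as JSON. play_rows: Moves the arm, as the interface text tells. Shift numbers are shares of 20 cm and turn numbers shares of pi/2 rad, none past 1 either way. Its arguments: {"type":"object","properties":{"moves":{"type":"array","items":{"type":"object","properties":{"tx":{"type":"number","minimum":-1,"maximum":1},"ty":{"type":"number","minimum":-1,"maximum":1},"tz":{"type":"number","minimum":-1,"maximum":1},"ax":{"type":"number","minimum":-1,"maximum":1},"ay":{"type":"number","minimum":-1,"maximum":1},"az":{"type":"number","minimum":-1,"maximum":1}}}},"fingers":{"type":"number"},"grip_force":{"type":"number"}},"required":["moves"]}

```bash
mkdir -p pics; ls
cat > h.py <<'E'
import numpy as np, cv2
from station import telemetry, eyes, manip
def snap(n,f):
    c=eyes.get_calibration(n); im=np.array(eyes.capture(n)); cv2.imwrite(f'pics/{f}.png',im[:,:,::-1])
    np.savez(f'pics/{f}.npz',K=c['camera_matrix'],r=c['rvec'],t=c['tvec']); return im
def cal(f):
    d=np.load(f'pics/{f}.npz'); return d['K'],cv2.Rodrigues(d['r'])[0],d['t'].reshape(3)
def ray(f,uv):
    K,R,t=cal(f); d=R.T@np.linalg.inv(K)@np.array([uv[0],uv[1],1.]); return -R.T@t,d
def onz(f,uv,z):
    o,d=ray(f,uv); return o+d*(z-o[2])/d[2]
def proj(f,p):
    K,R,t=cal(f); q=K@(R@np.array(p,float)+t); return q[:2]/q[2]
E
python3 - <<'E'
from h import *
a=snap('scene','s0');b=snap('side','d0')
cv2.imwrite('pics/v0.png',np.vstack([a,b])[:,:,::-1][:, :])
print(a.shape,telemetry.read_state()['time'])
for n in('s0','d0'):
    print(n,ray(n,(256,192)))
E
```

```text
pics
(384, 512, 3) 0.1
s0 (array([-276.56057911,  370.02440402,  915.54209633]), array([ 0.634975  , -0.3515107 , -0.68794507]))
d0 (array([949.13740324, 676.32812954, 853.86266157]), array([-0.34092652, -0.65898673, -0.67067574]))
```

View pics/s0.png

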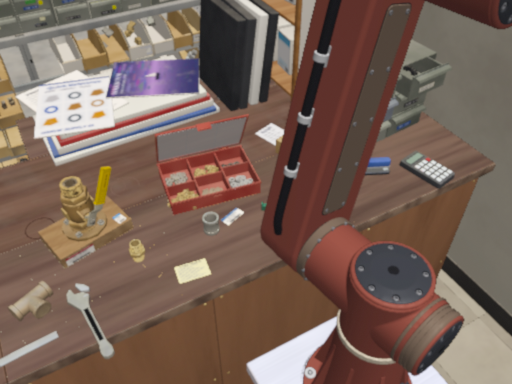

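View pics/d0.png

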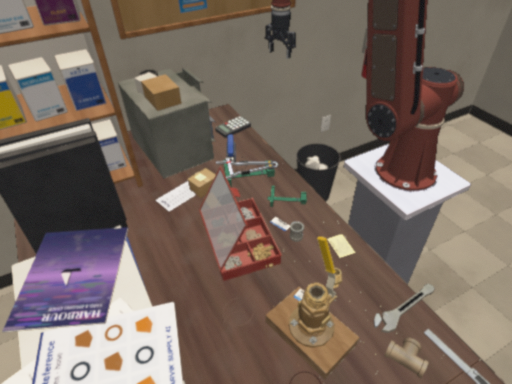

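The scene view shows the nipple at about (137,250), in front of the valve stand. The side view shows the tweezers on green at about (252,167), and a second green thing, empty, at about (288,197). The scene camera's view of the tweezers is blocked by the arm.

Run:
```python
from h import *
b=cv2.imread('pics/d0.png'); a=cv2.imread('pics/s0.png')
c=cv2.resize(b[135:225,200:320],(800,600),interpolation=cv2.INTER_CUBIC)
cv2.imwrite('pics/c0.png',c)
for n,uv,z in(('d0',(250,168),25),('d0',(288,197),10),('s0',(137,261),0),('d0',(335,286),0),('s0',(211,233),0)):print(uv,onz(n,uv,z).round())
```

```text
(250, 168) [ 487. -259.   25.]
(288, 197) [440. -80.  10.]
(137, 261) [499. 262.   0.]
(335, 286) [508. 265.   0.]
(211, 233) [494.  72.   0.]
```

View pics/c0.png

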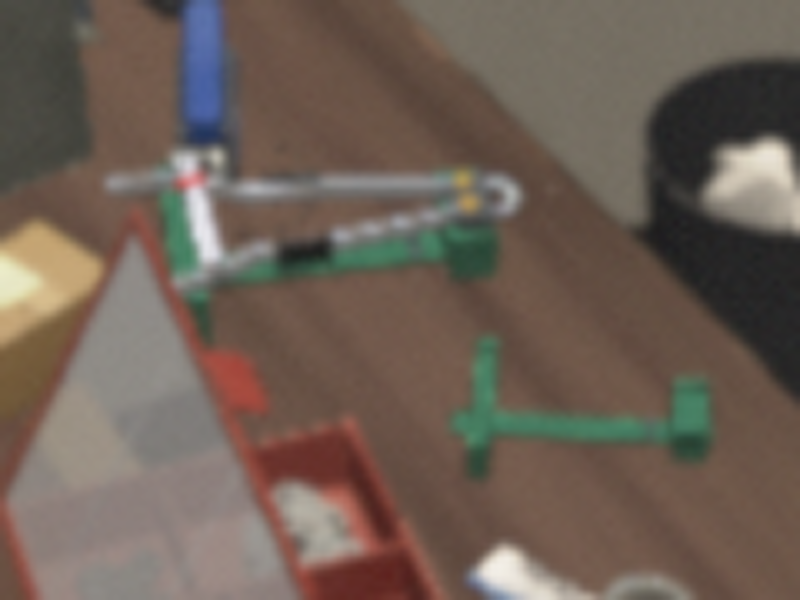

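Run:
```python
from h import *
f=lambda x,y:(200+x*.15,135+y*.15)
P={k:onz('d0',f(*c),z) for k,c,z in(('p1',(465,180),38),('p2',(468,203),38),('pad',(303,250),32),('tipfar',(107,184),32),('tipnear',(178,285),32),('barfar',(183,155),47),('barnear',(215,262),47),('red',(190,181),47))}
for k in P:print(k,P[k].round())
h=(P['p1']+P['p2'])/2; t=(P['tipfar']+P['tipnear'])/2
d=(t-h)[:2]; print(np.linalg.norm(d), np.degrees(np.arctan2(d[1],d[0])), h[:2]+d/np.linalg.norm(d)*90)
s=telemetry.read_state();print(s['tcp_rot'],s['tcp_pos'])
```

```text
p1 [ 418. -240.   38.]
p2 [ 426. -222.   38.]
pad [ 516. -237.   32.]
tipfar [ 581. -337.   32.]
tipnear [ 584. -243.   32.]
barfar [ 543. -322.   47.]
barnear [ 566. -233.   47.]
red [ 549. -300.   47.]
170.94610040480012 -20.150625359955583 [ 506.44617073 -262.27917149]
[-3.13942252e+00 -2.32284351e-04  2.72782356e-01] [ 168.29660438 -601.16030766  238.09115731]
```

```bash
cat >> h.py <<'E'
from scipy.spatial.transform import Rotation as Ro
def tcp():
    s=telemetry.read_state(); return np.array(s['tcp_pos']),Ro.from_euler('xyz',s['tcp_rot'])
def plan(p,yaw,c=None):
    P,R=c or tcp(); G=Ro.from_euler('xyz',[np.pi,0,yaw])
    d=R.inv().apply(np.array(p)-P); v=(R.inv()*G).as_rotvec()
    print('shift',(d/200).round(3),'turn',(v/(np.pi/2)).round(3))
E
python3 - <<'E'
from h import *
c=eyes.get_calibration('wrist');Rc=cv2.Rodrigues(np.array(c['rvec']))[0];o=-Rc.T@np.array(c['tvec']).reshape(3)
P,R=tcp();print('cam in tool',R.inv().apply(o-P).round(1),'axis',R.inv().apply(Rc[2]).round(2),'camx',R.inv().apply(Rc[0]).round(2),c['camera_matrix'][0][0])
plan([507,-260,150],-.31)
E
```

```text
cam in tool [  80.     0.7 -134.1] axis [-0.31 -0.    0.95] camx [-0.  1. -0.] 337.5442441268824
shift [ 2.09  -1.186  0.444] turn [-0.001  0.     0.371]
```

>>> play_rows(
  moves=[
    {"tx": 0.2, "ty": -0.1, "az": 0.06},
    {"tx": 0.4, "ty": -0.2, "az": 0.12},
    {"tx": 0.6, "ty": -0.35, "az": 0.2},
    {"tx": 0.8, "ty": -0.45, "az": 0.28},
    {"tx": 1, "ty": -0.6, "az": 0.37},
    {"tx": 1, "ty": -0.6, "az": 0.37},
    {"tx": 1, "ty": -0.6, "az": 0.37},
    {"tx": 1, "ty": -0.6, "az": 0.37},
    {"tx": 1, "ty": -0.6, "az": 0.37},
    {"tx": 1, "ty": -0.6, "az": 0.37},
  ],
  fingers=-1,
)

```text
$.moves[0]: bad value
```

```bash
python3 -c "
from h import *
plan([507,-260,150],-.31);print(tcp()[0],telemetry.read_state()['time'])"
```

```text
shift [ 2.09  -1.186  0.444] turn [-0.001  0.     0.371]
[ 168.29660438 -601.16030766  238.09115731] 0.1
```

>>> play_rows(
  moves=[
    {"tx": 0.2, "ty": -0.1, "tz": 0, "ax": 0, "ay": 0, "az": 0.06},
    {"tx": 0.4, "ty": -0.2, "tz": 0, "ax": 0, "ay": 0, "az": 0.12},
    {"tx": 0.6, "ty": -0.35, "tz": 0, "ax": 0, "ay": 0, "az": 0.2},
    {"tx": 0.8, "ty": -0.45, "tz": 0, "ax": 0, "ay": 0, "az": 0.28},
    {"tx": 1, "ty": -0.6, "tz": 0, "ax": 0, "ay": 0, "az": 0.37},
    {"tx": 1, "ty": -0.7, "tz": 0, "ax": 0, "ay": 0, "az": 0.37},
    {"tx": 1, "ty": -0.8, "tz": 0, "ax": 0, "ay": 0, "az": 0.37},
    {"tx": 1, "ty": -0.9, "tz": 0, "ax": 0, "ay": 0, "az": 0.37},
    {"tx": 1, "ty": -1, "tz": 0, "ax": 0, "ay": 0, "az": 0.37},
    {"tx": 1, "ty": -1, "tz": 0, "ax": 0, "ay": 0, "az": 0.37},
  ],
  fingers=-1,
)

```text
time: 1.35
tcp_pos: [306.8, -354.2, 238.7]
tcp_rot: [-3.141, 0.001, -0.308]
force: [-0.1, -0.7, -0.8]
width: 0.996
```

```bash
python3 -c "
from h import *
plan([507,-260,150],-.31);print(tcp()[0],telemetry.read_state()['time'])"
```

```text
shift [ 0.812 -0.752  0.443] turn [-0.     0.     0.002]
[ 306.77386879 -354.23973462  238.69956106] 1.35
```

>>> play_rows(
  moves=[
    {"tx": 0.15, "ty": -0.15, "tz": 0.05, "ax": 0, "ay": 0, "az": 0},
    {"tx": 0.3, "ty": -0.3, "tz": 0.15, "ax": 0, "ay": 0, "az": 0},
    {"tx": 0.5, "ty": -0.45, "tz": 0.25, "ax": 0, "ay": 0, "az": 0},
    {"tx": 0.65, "ty": -0.6, "tz": 0.35, "ax": 0, "ay": 0, "az": 0},
    {"tx": 0.81, "ty": -0.75, "tz": 0.44, "ax": 0, "ay": 0, "az": 0},
    {"tx": 0.81, "ty": -0.75, "tz": 0.44, "ax": 0, "ay": 0, "az": 0},
    {"tx": 0.81, "ty": -0.75, "tz": 0.44, "ax": 0, "ay": 0, "az": 0},
    {"tx": 0.81, "ty": -0.75, "tz": 0.44, "ax": 0, "ay": 0, "az": 0},
    {"tx": 0.81, "ty": -0.75, "tz": 0.44, "ax": 0, "ay": 0, "az": 0},
    {"tx": 0.81, "ty": -0.75, "tz": 0.44, "ax": 0, "ay": 0, "az": 0},
  ],
)

```text
time: 2.6
tcp_pos: [506.7, -262.3, 151.9]
tcp_rot: [3.141, -0.001, -0.309]
force: [-0.3, 0.5, 0.4]
width: 1.004
```

```bash
python3 -c "
from h import *
print(tcp()[0]);snap('wrist','w1')"
```

```text
[ 506.74337345 -262.25027939  151.89022498]
```

View pics/w1.png

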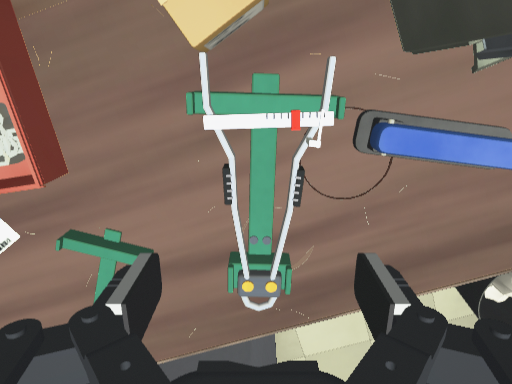

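The wrist view shows the tweezers on the larger rest. The pads are at (228,185) and (298,187), the pins at (248,287) and (271,287), the red mark at (295,120) and the pointer near (317,128). The smaller rest at (100,260) is empty.

Run:
```python
from h import *
im=cv2.imread('pics/w1.png')
hsv=cv2.cvtColor(im,cv2.COLOR_BGR2HSV)
def cen(m,x0,x1,y0,y1):
    q=np.argwhere(m[y0:y1,x0:x1]); 
    b=q.min(0),q.max(0)
    return (q.mean(0)[::-1]+[x0,y0]), len(q),b
blk=hsv[:,:,2]<60
l=cen(blk,215,240,155,215);r=cen(blk,285,310,155,215);print(l,r)
yel=(hsv[:,:,1]>180)&(hsv[:,:,0]>18)&(hsv[:,:,0]<35)&(hsv[:,:,2]>150)
a=cen(yel,235,259,275,300);b=cen(yel,260,285,275,300);print(a[:2],b[:2])
red=(hsv[:,:,1]>150)&((hsv[:,:,0]<8)|(hsv[:,:,0]>172))&(hsv[:,:,2]>120)
m=cen(red,270,330,100,140);print(m)
L,R_=onz('w1',l[0],38)[:2],onz('w1',r[0],38)[:2]
h=(onz('w1',a[0],39)+onz('w1',b[0],39))[:2]/2
g=(L+R_)/2;d=g-h;print('pads',L,R_,np.linalg.norm(L-R_),'grip',g,'hinge',h,np.linalg.norm(d))
yaw=np.arctan2(d[1],d[0]);n=(L-R_);print('yaw',yaw,np.arctan2(n[1],n[0])-np.pi/2)
t=[onz('w1',u,32)[:2] for u in((203,55),(333,58))];tm=(t[0]+t[1])/2-h;print('tipyaw',np.arctan2(tm[1],tm[0]),np.linalg.norm(tm))
plan([*g,60],yaw)
c=cv2.resize(im[90:160,180:350],None,fx=4.7,fy=4.7,interpolation=cv2.INTER_CUBIC);cv2.imwrite('pics/c1.png',c)
```

```text
(array([226.47619048, 172.45238095]), 42, (array([9, 8]), array([47, 16]))) (array([298.42222222, 176.44444444]), 45, (array([11,  9]), array([49, 18])))Traceback (most recent call last):
  File "<stdin>", line 11, in <module>
  File "<stdin>", line 6, in cen
    return umr_minimum(a, axis, None, out, keepdims, initial, where)
ValueError: zero-size array to reduction operation minimum which has no identity
```

Run:
```python
from h import *
im=cv2.imread('pics/w1.png')
L,R_=[onz('w1',u,36)[:2] for u in((227.5,184.5),(298.5,186.5))]
h=sum(onz('w1',u,40)[:2] for u in((247.5,287),(271,287)))/2
g=(L+R_)/2;d=g-h;n=L-R_
print('grip',g,'hinge',h,np.linalg.norm(d),np.linalg.norm(n))
print('yaw',np.arctan2(d[1],d[0]),np.arctan2(n[1],n[0])-np.pi/2)
t=[onz('w1',u,32)[:2] for u in((203,55),(333,58))];tm=(t[0]+t[1])/2-h;yaw=np.arctan2(tm[1],tm[0]);print('tipyaw',yaw,np.linalg.norm(tm))
plan([*g,60],yaw)
c=cv2.resize(im[90:160,180:350],None,fx=4.7,fy=4.7,interpolation=cv2.INTER_CUBIC);cv2.imwrite('pics/c1.png',c)
```

```text
grip [ 505.87229702 -267.4981909 ] hinge [ 421.86565645 -237.64377989] 89.15380819508657 55.22264946931351
yaw -0.3414610147866517 -0.33964291746780884
tipyaw -0.3423630068054112 182.91892533832012
shift [0.003 0.027 0.459] turn [ 0.    -0.001  0.021]
```

View pics/c1.png

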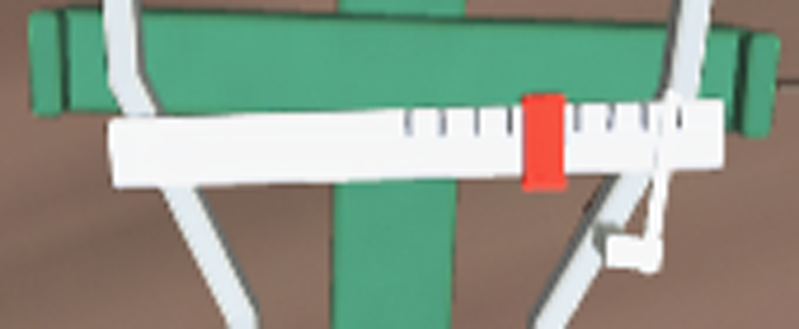

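>>> play_rows(
  moves=[
    {"tx": 0, "ty": 0.03, "tz": 0.1, "ax": 0, "ay": 0, "az": 0.02},
    {"tx": 0, "ty": 0.03, "tz": 0.2, "ax": 0, "ay": 0, "az": 0.02},
    {"tx": 0, "ty": 0.03, "tz": 0.3, "ax": 0, "ay": 0, "az": 0.02},
    {"tx": 0, "ty": 0.03, "tz": 0.4, "ax": 0, "ay": 0, "az": 0.02},
    {"tx": 0, "ty": 0.03, "tz": 0.5, "ax": 0, "ay": 0, "az": 0.02},
    {"tx": 0, "ty": 0.03, "tz": 0.56, "ax": 0, "ay": 0, "az": 0.02},
    {"tx": 0, "ty": 0.03, "tz": 0.61, "ax": 0, "ay": 0, "az": 0.02},
    {"tx": 0, "ty": 0.03, "tz": 0.65, "ax": 0, "ay": 0, "az": 0.02},
    {"tx": 0, "ty": 0.03, "tz": 0.66, "ax": 0, "ay": 0, "az": 0.02},
    {"tx": 0, "ty": 0.03, "tz": 0.66, "ax": 0, "ay": 0, "az": 0.02},
  ],
)

```text
time: 3.9
tcp_pos: [505.5, -267.5, 19.6]
tcp_rot: [3.141, -0.001, -0.34]
force: [-0.1, -0.5, -0.7]
width: 0.998
```

```bash
python3 -c "
from h import *
print(tcp()[0]);im=snap('wrist','w2');plan([505.9,-267.5,20],-.342);plan([460,190,130],.5)"
```

```text
[ 505.47224524 -267.52550178   19.58163877]
shift [ 0.001 -0.001 -0.001] turn [ 0.    -0.001  0.001]
shift [-0.977 -2.081 -0.552] turn [ 0.    -0.001 -0.535]
```

View pics/w2.png

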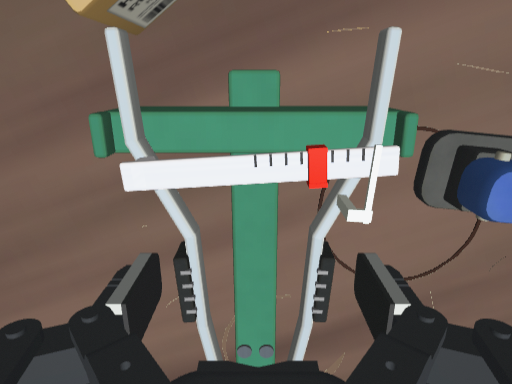

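>>> play_rows(
  moves=[
    {"tx": 0, "ty": 0, "tz": 0, "ax": 0, "ay": 0, "az": 0},
    {"tx": 0, "ty": 0, "tz": 0, "ax": 0, "ay": 0, "az": 0},
    {"tx": 0, "ty": 0, "tz": 0, "ax": 0, "ay": 0, "az": 0},
    {"tx": 0, "ty": 0, "tz": 0, "ax": 0, "ay": 0, "az": 0},
    {"tx": 0, "ty": 0, "tz": 0, "ax": 0, "ay": 0, "az": 0},
    {"tx": 0, "ty": 0, "tz": 0, "ax": 0, "ay": 0, "az": 0},
    {"tx": 0, "ty": 0, "tz": 0, "ax": 0, "ay": 0, "az": 0},
    {"tx": 0, "ty": 0, "tz": 0, "ax": 0, "ay": 0, "az": 0},
    {"tx": 0, "ty": 0, "tz": 0, "ax": 0, "ay": 0, "az": 0},
    {"tx": 0, "ty": 0, "tz": 0, "ax": 0, "ay": 0, "az": 0},
  ],
  fingers=-0.27,
  grip_force=40,
)

```text
time: 5.2
tcp_pos: [506.3, -268.0, 20.9]
tcp_rot: [3.141, -0.002, -0.34]
force: [-1.1, 0.8, 5.7]
width: 0.638
```

```bash
python3 -c "
from h import *
snap('wrist','w3')"
```

```text
(no output)
```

View pics/w3.png

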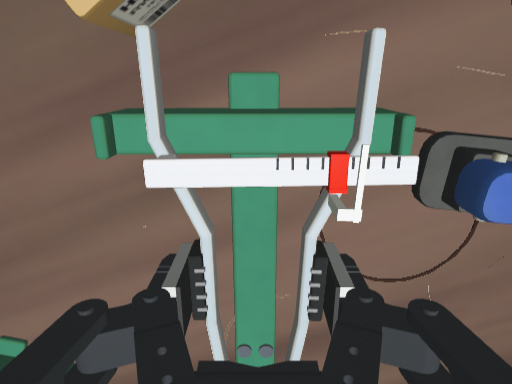

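>>> play_rows(
  moves=[
    {"tx": 0, "ty": 0, "tz": -0.02, "ax": 0, "ay": 0, "az": 0},
    {"tx": 0, "ty": 0, "tz": -0.06, "ax": 0, "ay": 0, "az": 0},
    {"tx": 0, "ty": 0, "tz": -0.12, "ax": 0, "ay": 0, "az": 0},
    {"tx": 0, "ty": 0, "tz": -0.2, "ax": 0, "ay": 0, "az": 0},
    {"tx": 0, "ty": 0, "tz": -0.3, "ax": 0, "ay": 0, "az": 0},
    {"tx": 0, "ty": 0, "tz": -0.4, "ax": 0, "ay": 0, "az": 0},
    {"tx": 0, "ty": 0, "tz": -0.48, "ax": 0, "ay": 0, "az": 0},
    {"tx": 0, "ty": 0, "tz": -0.55, "ax": 0, "ay": 0, "az": 0},
    {"tx": 0, "ty": 0, "tz": -0.6, "ax": 0, "ay": 0, "az": 0},
    {"tx": 0, "ty": 0, "tz": -0.6, "ax": 0, "ay": 0, "az": 0},
  ],
)

```text
time: 6.5
tcp_pos: [505.7, -267.7, 140.2]
tcp_rot: [3.141, -0.002, -0.34]
force: [0.5, 0.0, -1.0]
width: 0.634
```

>>> play_rows(
  moves=[
    {"tx": 0, "ty": 0, "tz": 0, "ax": 0, "ay": 0, "az": 0},
    {"tx": 0, "ty": 0, "tz": 0, "ax": 0, "ay": 0, "az": 0},
    {"tx": 0, "ty": 0, "tz": 0, "ax": 0, "ay": 0, "az": 0},
    {"tx": 0, "ty": 0, "tz": 0, "ax": 0, "ay": 0, "az": 0},
    {"tx": 0, "ty": 0, "tz": 0, "ax": 0, "ay": 0, "az": 0},
    {"tx": 0, "ty": 0, "tz": 0, "ax": 0, "ay": 0, "az": 0},
    {"tx": 0, "ty": 0, "tz": 0, "ax": 0, "ay": 0, "az": 0},
    {"tx": 0, "ty": 0, "tz": 0, "ax": 0, "ay": 0, "az": 0},
    {"tx": 0, "ty": 0, "tz": 0, "ax": 0, "ay": 0, "az": 0},
    {"tx": 0, "ty": 0, "tz": 0, "ax": 0, "ay": 0, "az": 0},
  ],
  fingers=-0.19,
)

```text
time: 7.75
tcp_pos: [505.2, -267.4, 139.3]
tcp_rot: [-3.142, -0.0, -0.34]
force: [0.3, -0.1, -0.7]
width: 0.597
```

```bash
python3 -c "
from h import *
snap('wrist','w4')"
```

```text
(no output)
```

View pics/w4.png

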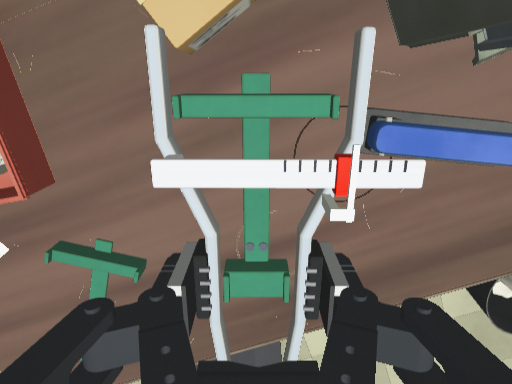

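```bash
cat > m.py <<'E'
from h import *
def measure(f,zoff=3.5):
    im=cv2.imread(f'pics/{f}.png');hsv=cv2.cvtColor(im,cv2.COLOR_BGR2HSV)
    P,R=tcp(); 
    red=(hsv[:,:,1]>150)&((hsv[:,:,0]<8)|(hsv[:,:,0]>172))&(hsv[:,:,2]>120); red[:,:310]=0; red[:,380:]=0; red[:140]=0; red[215:]=0
    q=np.argwhere(red); print('red',q.mean(0)[::-1],q.min(0)[::-1],q.max(0)[::-1])
    z=P[2]+zoff
    for r in range(144,216,6):
        w=np.where(im[r,325:375].min(1)>200)[0]+325
        print(r,w.min() if len(w) else None,w.max() if len(w) else None,end='; ')
    def loc(u,h): return R.inv().apply(onz(f,u,z+h)-P)*[1,-1,-1]
    return loc,q.mean(0)[::-1]
if __name__=='__main__':
    loc,m=measure('w4'); print('\nmark',loc(m,25)); print('ptr',loc((355.5,150),29))
    for n,u in(('tipL',(151,28)),('tipR',(369,30)),('padL',(203,283)),('padR',(311,283))):print(n,loc(u,13))
E
python3 m.py; python3 -c "
import cv2;im=cv2.imread('pics/w4.png');cv2.imwrite('pics/c4.png',cv2.resize(im[135:225,290:410],(800,600),interpolation=cv2.INTER_CUBIC))"
```

```text
red [342.65478424 175.12195122] [335 154] [350 196]
144 351 351; 150 348 359; 156 353 358; 162 325 373; 168 325 373; 174 325 374; 180 325 374; 186 325 374; 192 325 354; 198 348 354; 204 348 353; 210 331 354; 
mark [ 50.30582366 -28.54559201  28.5037778 ]
ptr [ 59.41821225 -30.79001563  32.50437537]
tipL [95.35823889 32.8590101  16.50458305]
tipR [ 94.76185624 -36.29575163  16.50659819]
padL [ 1.62181162 21.16644821 16.49946713]
padR [  1.58329536 -22.47205148  16.50075842]
```

View pics/c4.png

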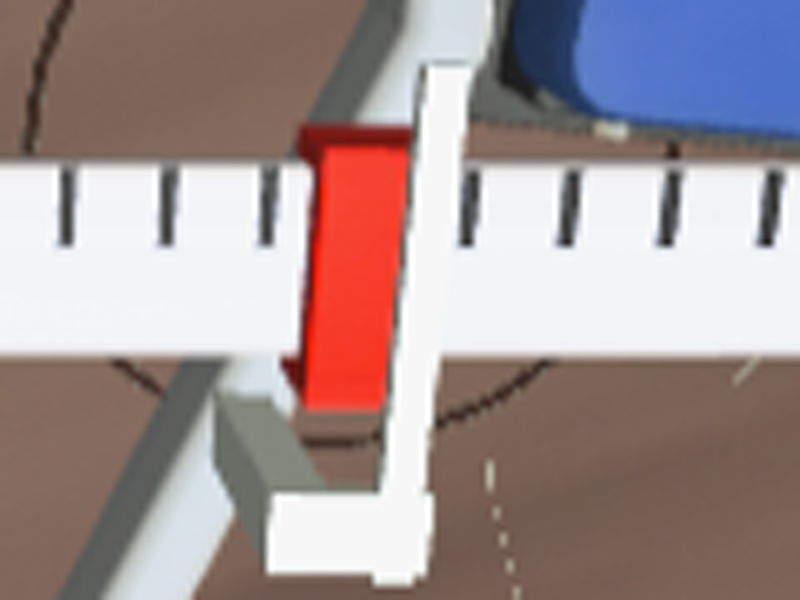

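Run:
```python
from m import *
loc,m=measure('w4');print()
for h in(24,26):print('mark left edge top',loc((338.2,158),h),'bottom',loc((335.6,196),h))
print('ptr end',loc((357,146),29),'over bar',loc((354.5,170),29))
```

```text
red [342.65478424 175.12195122] [335 154] [350 196]
144 351 351; 150 348 359; 156 353 358; 162 325 373; 168 325 373; 174 325 374; 180 325 374; 186 325 374; 192 325 354; 198 348 354; 204 348 353; 210 331 354; 
mark left edge top [ 55.76496306 -26.91760622  27.50404767] bottom [ 42.75526191 -27.01734555  27.50329249]
mark left edge top [ 56.22845881 -26.42747162  29.50406016] bottom [ 43.46287917 -26.52533938  29.50331914]
ptr end [ 60.65260384 -31.13449861  32.50445751] over bar [ 53.10286962 -31.05146447  32.50401509]
```

Run:
```python
from h import *
f=lambda n,u,z:print(n,u,onz(n,u,z).round())
for u in((62,257),(131,224),(98,203),(80,262)):f('s0',u,15)
f('s0',(75,215),50);f('s0',(103,175),110)
for u in((268,318),(327,370),(357,338),(300,290)):f('d0',u,15)
im=cv2.imread('pics/s0.png');c=im[160:280,40:200]; c=cv2.resize(c,(800,600),interpolation=cv2.INTER_CUBIC);cv2.imwrite('pics/c5.png',c)
```

```text
s0 (62, 257) [584. 413.  15.]
s0 (131, 224) [606. 238.  15.]
s0 (98, 203) [719. 289.  15.]
s0 (80, 262) [548. 380.  15.]
s0 (75, 215) [667. 353.  50.]
s0 (103, 175) [705. 259. 110.]
d0 (268, 318) [713. 267.  15.]
d0 (327, 370) [661. 437.  15.]
d0 (357, 338) [558. 411.  15.]
d0 (300, 290) [602. 238.  15.]
```

View pics/c5.png

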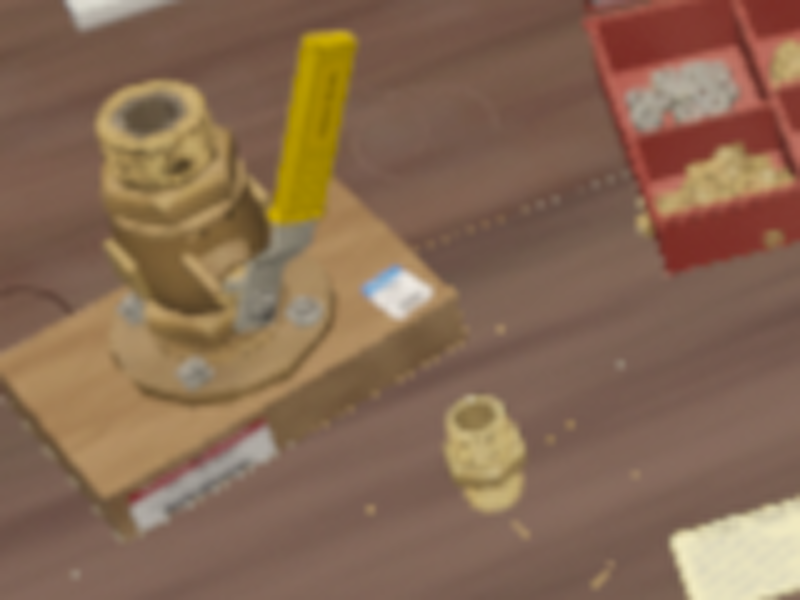

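Run:
```python
from h import *
print(onz('s0',(139,257),0))
W=[([505.2,-267.4,139.5],-.34),([470,-80,145],-.06),([440,95,145],.24),([435,226,145],.5)]
for a,b in zip(W,W[1:]): plan(b[0],b[1],(np.array(a[0]),Ro.from_euler('xyz',[np.pi,0,a[1]])))
```

```text
[5.08388963e+02 2.53991198e+02 1.13686838e-13]
shift [-0.478 -0.825 -0.028] turn [-0.     0.    -0.178]
shift [-0.202 -0.864 -0.   ] turn [-0.     0.    -0.191]
shift [ 0.131 -0.642 -0.   ] turn [-0.     0.    -0.166]
```

>>> play_rows(
  moves=[
    {"tx": -0.04, "ty": -0.06, "tz": -0.01, "ax": 0, "ay": 0, "az": -0.01},
    {"tx": -0.09, "ty": -0.15, "tz": -0.02, "ax": 0, "ay": 0, "az": -0.03},
    {"tx": -0.14, "ty": -0.25, "tz": -0.03, "ax": 0, "ay": 0, "az": -0.05},
    {"tx": -0.2, "ty": -0.35, "tz": -0.03, "ax": 0, "ay": 0, "az": -0.07},
    {"tx": -0.26, "ty": -0.45, "tz": -0.03, "ax": 0, "ay": 0, "az": -0.1},
    {"tx": -0.32, "ty": -0.55, "tz": -0.03, "ax": 0, "ay": 0, "az": -0.12},
    {"tx": -0.38, "ty": -0.65, "tz": -0.03, "ax": 0, "ay": 0, "az": -0.14},
    {"tx": -0.43, "ty": -0.74, "tz": -0.03, "ax": 0, "ay": 0, "az": -0.16},
    {"tx": -0.46, "ty": -0.8, "tz": -0.03, "ax": 0, "ay": 0, "az": -0.17},
    {"tx": -0.48, "ty": -0.83, "tz": -0.03, "ax": 0, "ay": 0, "az": -0.18},
  ],
  fingers=-0.17,
)

```text
time: 9.05
tcp_pos: [470.0, -78.1, 145.4]
tcp_rot: [3.141, -0.0, -0.055]
force: [-0.5, 0.4, -1.2]
width: 0.591
```

>>> play_rows(
  moves=[
    {"tx": -0.01, "ty": -0.06, "tz": 0, "ax": 0, "ay": 0, "az": -0.01},
    {"tx": -0.03, "ty": -0.15, "tz": 0, "ax": 0, "ay": 0, "az": -0.03},
    {"tx": -0.06, "ty": -0.25, "tz": 0, "ax": 0, "ay": 0, "az": -0.05},
    {"tx": -0.08, "ty": -0.35, "tz": 0, "ax": 0, "ay": 0, "az": -0.08},
    {"tx": -0.11, "ty": -0.46, "tz": 0, "ax": 0, "ay": 0, "az": -0.1},
    {"tx": -0.13, "ty": -0.57, "tz": 0, "ax": 0, "ay": 0, "az": -0.13},
    {"tx": -0.16, "ty": -0.67, "tz": 0, "ax": 0, "ay": 0, "az": -0.15},
    {"tx": -0.18, "ty": -0.76, "tz": 0, "ax": 0, "ay": 0, "az": -0.17},
    {"tx": -0.19, "ty": -0.82, "tz": 0, "ax": 0, "ay": 0, "az": -0.18},
    {"tx": -0.2, "ty": -0.86, "tz": 0, "ax": 0, "ay": 0, "az": -0.19},
  ],
)

```text
time: 10.3
tcp_pos: [439.8, 95.9, 145.3]
tcp_rot: [3.141, -0.0, 0.243]
force: [-0.2, -0.1, -1.2]
width: 0.585
```

>>> play_rows(
  moves=[
    {"tx": 0.01, "ty": -0.05, "tz": 0, "ax": 0, "ay": 0, "az": -0.01},
    {"tx": 0.03, "ty": -0.13, "tz": 0, "ax": 0, "ay": 0, "az": -0.03},
    {"tx": 0.04, "ty": -0.22, "tz": 0, "ax": 0, "ay": 0, "az": -0.05},
    {"tx": 0.06, "ty": -0.31, "tz": 0, "ax": 0, "ay": 0, "az": -0.07},
    {"tx": 0.08, "ty": -0.4, "tz": 0, "ax": 0, "ay": 0, "az": -0.1},
    {"tx": 0.1, "ty": -0.49, "tz": 0, "ax": 0, "ay": 0, "az": -0.12},
    {"tx": 0.12, "ty": -0.57, "tz": 0, "ax": 0, "ay": 0, "az": -0.15},
    {"tx": 0.13, "ty": -0.62, "tz": 0, "ax": 0, "ay": 0, "az": -0.16},
    {"tx": 0.13, "ty": -0.64, "tz": 0, "ax": 0, "ay": 0, "az": -0.16},
    {"tx": 0.13, "ty": -0.64, "tz": 0, "ax": 0, "ay": 0, "az": -0.16},
  ],
)

```text
time: 11.55
tcp_pos: [434.4, 225.6, 145.2]
tcp_rot: [3.141, 0.0, 0.493]
force: [0.1, -0.4, -2.3]
width: 0.587
```

```bash
python3 -c "
from h import *
print(tcp()[0],telemetry.read_state()['tcp_rot']);snap('wrist','w5');snap('side','d5');snap('scene','s5')"
```

```text
[434.38774564 225.61226317 145.20115875] [3.14140344e+00 4.02340052e-04 4.92931986e-01]
```

View pics/w5.png

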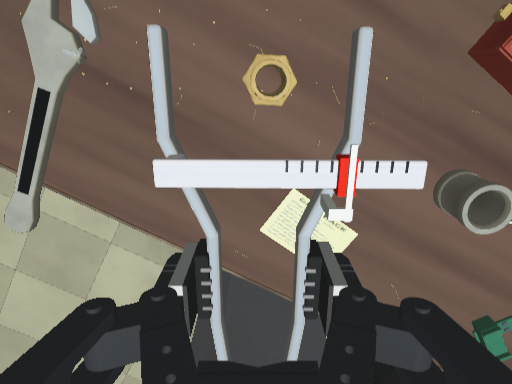

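The wrist view shows the nipple hexagon at (270,80), with its corners along image x. The tips are at (155,28) and (365,30), and the pointer is near the mark at (347,175).

Run:
```python
from m import *
loc,m=measure('w5');print()
im=cv2.imread('pics/w5.png')
hsv=cv2.cvtColor(im,cv2.COLOR_BGR2HSV)
for r in(34,60,90):
    s=(hsv[r,:,1]<35)&(hsv[r,:,2]>175); a=np.where(s[130:185])[0]+130;b=np.where(s[335:385])[0]+335
    L=loc((a.max()+.5,r),13);Q=loc((b.min()-.5,r),13);print(r,a.min(),a.max(),b.min(),b.max(),L[:2].round(1),Q[:2].round(1),'mid',(L+Q)[1]/2)
g=((hsv[:,:,0]>15)&(hsv[:,:,0]<30)&(hsv[:,:,1]>70)).astype(np.uint8); g[:,:230]=0;g[:,310:]=0;g[:40]=0;g[120:]=0
c=max(cv2.findContours(g,0,2)[0],key=cv2.contourArea);(x,y),rr=cv2.minEnclosingCircle(c);print('hex',x,y,rr,cv2.boundingRect(c))
for z in(20,30,40,53):
  p=onz('w5',(x,y),z);print(z,p.round(1), (onz('w5',(x+rr,y),z)-p)[:2], 'hole',onz('w5',(271,81.5),z).round(1))
v=cv2.resize(im[10:220,130:390],None,fx=3,fy=2.85,interpolation=cv2.INTER_CUBIC);cv2.imwrite('pics/c6.png',v)
```

```text
red [344.44306931 177.06435644] [337 158] [358 196]
144 None None; 150 351 357; 156 351 356; 162 325 374; 168 325 374; 174 325 374; 180 325 374; 186 325 374; 192 347 352; 198 347 352; 204 346 351; 210 329 352; 
34 148 160 360 372 [93.  30.8] [ 93.  -32.6] mid -0.9025975164359963
60 150 162 358 369 [85.2 30.8] [ 85.3 -32.7] mid -0.9237945623648542
90 153 164 355 366 [75.9 31. ] [ 75.9 -32.5] mid -0.782392331941157
hex 269.49798583984375 78.02701568603516 30.245498657226562 (242, 49, 55, 58)
20 [508.7 254.9  20. ] [ 10.43599346 -19.44416327] hole [507.1 252.8  20. ]
30 [508.5 255.2  30. ] [ 10.03341977 -18.6940949 ] hole [507.  253.2  30. ]
40 [508.4 255.5  40. ] [  9.63084608 -17.94402653] hole [506.9 253.6  40. ]
53 [508.2 255.9  53. ] [  9.10750028 -16.96893765] hole [506.8 254.1  53. ]
```

View pics/c6.png

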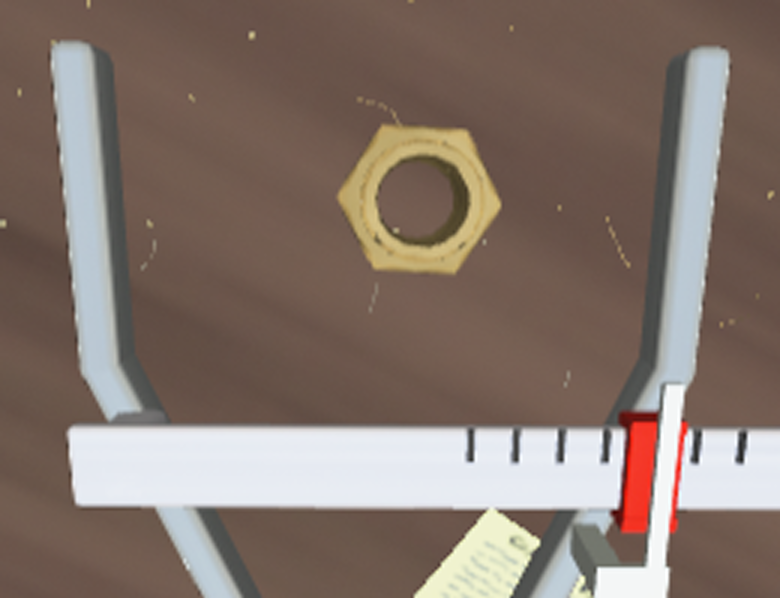

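Run:
```python
from m import *
N=onz('w5',(269.7,79.8),28);T=onz('w5',(270.7,80.2),53);print(N,T)
n=(N+T)[:2]/2; print(n)
y=.493;c,s=np.cos(y),np.sin(y)
t=n-np.array([c*79-s*-.85,s*79+c*-.85]);print(t);plan([*t,85],y)
```

```text
[507.58429014 254.46527559  28.        ] [507.42192758 254.62487242  53.        ]
[507.50310886 254.545074  ]
[437.50838471 217.90546303]
shift [-0.004  0.039  0.301] turn [ 0.     0.    -0.001]
```

>>> play_rows(
  moves=[
    {"tx": 0, "ty": 0.02, "tz": 0, "ax": 0, "ay": 0, "az": 0},
    {"tx": 0, "ty": 0.04, "tz": 0.03, "ax": 0, "ay": 0, "az": 0},
    {"tx": 0, "ty": 0.04, "tz": 0.08, "ax": 0, "ay": 0, "az": 0},
    {"tx": 0, "ty": 0.04, "tz": 0.14, "ax": 0, "ay": 0, "az": 0},
    {"tx": 0, "ty": 0.04, "tz": 0.2, "ax": 0, "ay": 0, "az": 0},
    {"tx": 0, "ty": 0.04, "tz": 0.25, "ax": 0, "ay": 0, "az": 0},
    {"tx": 0, "ty": 0.04, "tz": 0.29, "ax": 0, "ay": 0, "az": 0},
    {"tx": 0, "ty": 0.04, "tz": 0.3, "ax": 0, "ay": 0, "az": 0},
    {"tx": 0, "ty": 0.04, "tz": 0.3, "ax": 0, "ay": 0, "az": 0},
    {"tx": 0, "ty": 0.04, "tz": 0.3, "ax": 0, "ay": 0, "az": 0},
  ],
)

```text
time: 12.95
tcp_pos: [438.8, 218.8, 85.8]
tcp_rot: [3.141, -0.001, 0.493]
force: [-0.5, -1.0, -1.4]
width: 0.587
```

Run:
```python
from m import *
im=snap('wrist','w6')[:,:,::-1].copy();snap('side','d6');snap('scene','s6')
a=cv2.imread('pics/s6.png');b=cv2.imread('pics/d6.png')
p=[*tcp()[0]];print(p)
def crop(n,I,q,w=55,h=40):
    u,v=proj(n,q).astype(int);print(n,u,v);x=max(0,u-w);y=max(0,v-h);return cv2.resize(I[y:y+2*h,x:x+2*w],(400,290),interpolation=cv2.INTER_CUBIC)
q=[475,237,70]
top=np.hstack([crop('s6',a,q),crop('d6',b,q)])
w=cv2.resize(im[10:215,130:390],(400,315));w=np.hstack([w,np.zeros_like(w)])
cv2.imwrite('pics/c7.png',np.vstack([top,w]))
```

```text
[np.float64(438.68463224950636), np.float64(218.71312233778568), np.float64(85.76955990154988)]
s6 146 244
d6 342 257
```

```bash
cat > n.py <<'E'
from m import *
import sys
def run(f):
    loc,m=measure(f);print()
    im=cv2.imread(f'pics/{f}.png');hsv=cv2.cvtColor(im,cv2.COLOR_BGR2HSV)
    mids=[]
    for r in(34,60,90):
        s=(hsv[r,:,1]<35)&(hsv[r,:,2]>165); a=np.where(s[130:185])[0]+130;b=np.where(s[335:385])[0]+335
        L=loc((a.max()+.5,r),13);Q=loc((b.min()-.5,r),13);print(r,a.min(),a.max(),b.min(),b.max(),L[:2].round(1),Q[:2].round(1),'mid',(L+Q)[1]/2)
    g=((hsv[:,:,0]>15)&(hsv[:,:,0]<30)&(hsv[:,:,1]>80)&(hsv[:,:,2]>70)).astype(np.uint8); g[:,:200]=0;g[:,340:]=0;g[150:]=0
    g=cv2.morphologyEx(g,cv2.MORPH_OPEN,np.ones((5,5),np.uint8))
    cs=[c for c in cv2.findContours(g,0,2)[0] if cv2.contourArea(c)>60];c=cv2.convexHull(np.vstack(cs));M=cv2.moments(c);u=(M['m10']/M['m00'],M['m01']/M['m00'])
    print('hull',u,cv2.boundingRect(c),len(cs))
    P,R=tcp()
    for z in(28,40,53):
        p=onz(f,u,z);print(z,p.round(1),'in tcp',(R.inv().apply(p-P)*[1,-1,-1]).round(1))
if __name__=='__main__':
    for f in sys.argv[1:]: run(f)
E
python3 n.py w6
python3 - <<'E'
from h import *
for z in (28,40,53):
    pass
P,R=tcp()
for a in((507.5,254.5,28),(507.4,254.6,53)):print((R.inv().apply(np.array(a)-P)*[1,-1,-1]).round(1),proj('w6',a))
E
```

```text
red [344.44306931 177.06435644] [337 158] [358 196]
144 None None; 150 351 357; 156 351 356; 162 325 374; 168 325 374; 174 325 374; 180 325 374; 186 325 374; 192 347 352; 198 347 352; 204 346 351; 210 329 352; 
34 147 160 360 372 [93.1 30.3] [ 93.1 -33.1] mid -1.3980745703064397
60 150 162 357 369 [85.3 30.4] [ 85.3 -32.9] mid -1.2502532443396994
90 153 164 354 366 [75.9 30.5] [ 75.9 -32.7] mid -1.0969416536531167
hull (257.87621633853814, 81.03122878479294) (223, 47, 71, 69) 1
28 [507.9 255.   28. ] in tcp [ 78.1  -0.8 -57.8]
40 [508. 255.  40.] in tcp [ 78.2  -0.8 -45.8]
53 [508.1 255.1  53. ] in tcp [ 78.3  -0.8 -32.8]
[ 77.5  -1.  -57.8] [258.30069576  82.11542026]
[ 77.5  -0.9 -32.8] [258.12954337  82.85901336]
```

>>> play_rows(
  moves=[
    {"tx": 0, "ty": 0, "tz": 0.02, "ax": 0, "ay": 0, "az": 0},
    {"tx": 0, "ty": 0, "tz": 0.05, "ax": 0, "ay": 0, "az": 0},
    {"tx": 0, "ty": 0, "tz": 0.09, "ax": 0, "ay": 0, "az": 0},
    {"tx": 0, "ty": 0, "tz": 0.13, "ax": 0, "ay": 0, "az": 0},
    {"tx": 0, "ty": 0, "tz": 0.17, "ax": 0, "ay": 0, "az": 0},
    {"tx": 0, "ty": 0, "tz": 0.21, "ax": 0, "ay": 0, "az": 0},
    {"tx": 0, "ty": 0, "tz": 0.25, "ax": 0, "ay": 0, "az": 0},
    {"tx": 0, "ty": 0, "tz": 0.28, "ax": 0, "ay": 0, "az": 0},
    {"tx": 0, "ty": 0, "tz": 0.3, "ax": 0, "ay": 0, "az": 0},
    {"tx": 0, "ty": 0, "tz": 0.31, "ax": 0, "ay": 0, "az": 0},
  ],
)

```text
time: 14.35
tcp_pos: [438.3, 218.6, 23.1]
tcp_rot: [-3.142, 0.0, 0.493]
force: [0.3, -1.1, -0.9]
width: 0.588
```

>>> play_rows(
  moves=[
    {"tx": 0, "ty": 0, "tz": 0, "ax": 0, "ay": 0, "az": 0},
    {"tx": 0, "ty": 0, "tz": 0, "ax": 0, "ay": 0, "az": 0},
    {"tx": 0, "ty": 0, "tz": 0, "ax": 0, "ay": 0, "az": 0},
    {"tx": 0, "ty": 0, "tz": 0, "ax": 0, "ay": 0, "az": 0},
    {"tx": 0, "ty": 0, "tz": 0, "ax": 0, "ay": 0, "az": 0},
    {"tx": 0, "ty": 0, "tz": 0, "ax": 0, "ay": 0, "az": 0},
    {"tx": 0, "ty": 0, "tz": 0, "ax": 0, "ay": 0, "az": 0},
    {"tx": 0, "ty": 0, "tz": 0, "ax": 0, "ay": 0, "az": 0},
    {"tx": 0, "ty": 0, "tz": 0, "ax": 0, "ay": 0, "az": 0},
    {"tx": 0, "ty": 0, "tz": 0, "ax": 0, "ay": 0, "az": 0},
  ],
)

```text
time: 15.6
tcp_pos: [438.3, 218.6, 23.3]
tcp_rot: [-3.142, 0.0, 0.493]
force: [0.2, -1.0, -1.2]
width: 0.585
```

```bash
python3 - <<'E'
from h import *
snap('wrist','w7');s=telemetry.read_state();print(s['tcp_pos'],s['force'],s['width'])
P,R=tcp()
im=cv2.imread('pics/w7.png')
for a in((507.6,254.7,28),(507.6,254.7,53)):print(proj('w7',a))
E
python3 n.py w7
```

```text
[438.35831612 218.60191882  23.3147979 ] [ 0.813471   -0.28867414 -2.34102147] 0.5847808297537958
[258.51174929  82.29059553]
[258.73081756  83.47364795]
red [344.41687345 177.03473945] [337 158] [358 196]
144 None None; 150 351 357; 156 351 356; 162 325 374; 168 325 374; 174 325 374; 180 325 374; 186 325 374; 192 347 352; 198 347 352; 204 346 351; 210 329 352; 
34 147 160 360 372 [92.9 30.3] [ 92.9 -33.1] mid -1.3851592191210447
60 150 162 357 369 [85.2 30.4] [ 85.1 -32.8] mid -1.2371754256010234
90 153 164 354 366 [75.8 30.5] [ 75.8 -32.7] mid -1.0835944509319813
hull (258.3829322556283, 80.30626824240197) (206, 30, 106, 102) 1
28 [508.2 255.1  28. ] in tcp [78.8 -0.9  4.7]
40 [508.3 255.1  40. ] in tcp [78.9 -0.9 16.7]
53 [508.3 255.2  53. ] in tcp [79.  -0.8 29.7]
```

```bash
python3 -c "
from h import *
manip.finish_job()"
```

```text
the job is handed in; nothing more can be done
```

I picked the tweezers up off the larger green rest, squeezed them until the pointer lay on the red mark, and lowered the tips around the brass nipple by the valve stand. I handed the job in at about 15.7 s with the arm still holding them there.

**Last checks**
- **Pointer:** within about 1 mm of the mark's centre after correcting for the viewing angle, and unmoved in the last three wrist pictures. The pads measure about 50 mm over.
- **Nipple:** still at the spot measured before lowering, (508, 255), to within about 1 mm. It stands within 0.5 mm of midway between the tips, with about 12 mm clear on each side.
- **Forces:** the force reading showed no contact on the way down; it stayed within 2.5 N.
- **Height:** the TCP is at z = 23 mm, so the legs should be about 30 to 40 mm above the counter.
- **Level:** I judged this from the wrist pictures only (tip spacing against the expected shape, tilt under about 1°). I had used all 12 picture views, so I could not look at the final side view.

I saw no other objects disturbed, but I did not look at the whole scene again at the end.

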